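Snap the glue-up clamps shut on the lamp arm

TASK

The lamp's glued wooden arm lies in its cradle on the repair board with both toggle clamps open. Push the red handle of each clamp over past upright, towards the wooden arm, until it snaps shut and its rubber pad presses on the arm. Only push the handles: keep your fingers off the wooden arm and leave it lying where it is, and leave the bottles, jar and screwdriver alone.

Things in the scene. Friction and masses are not known exactly. Their poses are not given: they have to be found in the camera images.
- board: Grey laminate-faced repair board, fixed to the table, 18 mm thick, 270 mm (its x) by 400 mm (its y). Origin at table height (its underside), under the middle of the wooden lamp arm's cradle; the board reaches from -170 to +100 mm in its own x and +-200 mm in y. The arm lies along its y; both clamps stand on its -x part, which faces the robot.
- strut: Loose slotted pale-wood lamp arm (300 mm long along its y, 26 mm wide, 12 mm thick, 90 g), lying in a dark wooden cradle on the board. Origin at the centre of its underside, 30 mm above the table. Its top face is 42 mm above the table. It must be neither touched with the fingers nor shifted.
- clamp_left: Fixed steel base (56 x 44 mm) of the left toggle clamp (+y end of the board). Origin on the board's top face (18 mm above the table) under the clamp's pivot; z up; its x points at the wooden arm, which lies 62 mm away; the pivot axis runs along its y, 45 mm above the origin. The handle and the pad bar are one rigid bent lever that swings in its x-z plane.
- knob_left (a point): Centre of the red ball (24 mm diameter) at the end of the left clamp's handle, 100 mm from the pivot. The handle is a round bar: red grip 18 mm thick over the outer 50 mm, bare steel 10 mm thick nearer the pivot. Open, the handle leans 40 degrees back, away from the wooden arm; the ball is then 64 mm behind the pivot and about 140 mm above the table (165 mm when upright). The pad bar, 55 degrees ahead of the handle, points up when open.
- lever_left (a joint): Angle of the left clamp's lever, rad: 0 = open (resting on its stop), 0.70 = handle upright, where the over-centre spring changes sides, about 1.30 = closed, handle leaning 35 degrees towards the wooden arm and rubber pad pressing on it (stop at 1.36). The spring drives it away from upright to whichever side it is on: pushing the ball over takes about 4 to 6 N at first, falling to none at upright; past that it snaps shut by itself within half a second.
- clamp_right: Fixed steel base (56 x 44 mm) of the right toggle clamp (-y end of the board). Origin on the board's top face (18 mm above the table) under the clamp's pivot; z up; its x points at the wooden arm, which lies 62 mm away; the pivot axis runs along its y, 45 mm above the origin. The handle and the pad bar are one rigid bent lever that swings in its x-z plane.
- knob_right (a point): Centre of the red ball (24 mm diameter) at the end of the right clamp's handle, 100 mm from the pivot. The handle is a round bar: red grip 18 mm thick over the outer 50 mm, bare steel 10 mm thick nearer the pivot. Open, the handle leans 40 degrees back, away from the wooden arm; the ball is then 64 mm behind the pivot and about 140 mm above the table (165 mm when upright). The pad bar, 55 degrees ahead of the handle, points up when open.
- lever_right (a joint): Angle of the right clamp's lever, rad: 0 = open (resting on its stop), 0.70 = handle upright, where the over-centre spring changes sides, about 1.30 = closed, handle leaning 35 degrees towards the wooden arm and rubber pad pressing on it (stop at 1.36). The spring drives it away from upright to whichever side it is on: pushing the ball over takes about 4 to 6 N at first, falling to none at upright; past that it snaps shut by itself within half a second.
- wine: Standing green half-size wine bottle with red cap, 62 mm across, 240 mm tall. Bystander. Origin at the centre of its underside.
- glue: Standing white glue bottle with orange cap, 48 mm across, 120 mm tall. Bystander. Origin at the centre of its underside.
- jar: Small glass screw jar with brass lid, 44 mm across, 45 mm tall, standing on the board between the clamps. Bystander. Origin at the centre of its underside.
- driver: Screwdriver with blue handle, about 200 mm long, lying on the board beyond the wooden arm. Bystander. Origin on the tool's underside.

How it is judged:
By the outcome, as a careful person would: the job done as asked, in the order asked, and still so for the second after the job is handed in, with the robot touching nothing.
It also fails if it takes over 42 s, if anything falls off the work surface, if the arm or the gripper's body presses on something with over 40 N, if the wrist force passes 120 N, or if a joint passes its speed limit or range.

ROBOT

A 6-joint arm with a two-finger parallel gripper is mounted at the origin on the work surface. World frame = base frame: x ahead of the robot, y to its left, z up, the work surface at z = 0. Lengths are in mm, angles in rad, forces in N, time in s.
With the tool pointing down it reaches from about 300 to 775 mm from the base axis. Payload 14.6 kg.
Tool frame: the origin (TCP) lies midway between the tips of the shut fingers; the grasp point (between the pads) lies 19 mm behind it (manip.tcp_to_grasp is the distance from the TCP to the grasp point, in mm); z points along the fingers, x is the direction in which the jaws open and shut, and the axes are right-handed (so a half turn about z gives the same grasp; the last joint's range is limited). The gripper opens to 94 mm and grips with 3 to 60 N. Pads are 16 mm wide; open, the fingers measure 119 mm over their backs; the gripper's body (75 mm by 177 mm) begins 78 mm behind the grasp point.
Start: joints at [-1.233, 0.3, 1.521, -0, 1.321, -0.067], TCP at [216.601, -505.542, 205.446] pointing down, gripper open.
Joint ranges: [-3.03, 3.03], [-0.79, 2.21], [0.23, 2.52], [-1.04, 4.18], [0, 3.07], [-2.55, 2.55]. Speed limits (rad/s): [2.22, 2.22, 2.57, 3.14, 3.14, 3.14].

INTERFACE

Orientations are given as [roll, pitch, yaw] about the fixed x, y, z axes, in that order (R = Rz(yaw) Ry(pitch) Rx(roll)).
In Python, from cell import manip gives the robot as it stands.
- The arm moves only by the tool arm_command, never from a script. Its argument "steps" is a list of rows, each a list of 3 entries, a list of its own where there are three numbers: the opening, from 0 (shut) to 1 (fully open), then the shift along the tool's x, y, z in cm, then the turn about the tool's z in rad. A call has 1 to 5 rows; each row shifts and turns the commanded pose from where the row before left it, along the tool's axes as they then stand; what a row does not reach is not made up. A row lasts 1/12 s, in which the tool goes at most 41.7 mm and 7.16 degrees, less where a joint would pass 70% of its speed; a pose out of reach is approached as far as the arm can. A call with a gripper value outside its range is refused whole. The fingers move at their own pace and stop on an object; "force" is the grip in N (left out, the last holds). Time passes only in rows, so rows that do not move let the fingers close. It gives the time, the measured TCP pose, the force and the opening at its end, in the units of the state.
- manip.read_state(): the state, without advancing time (a new reading comes with each control period).
- manip.camera(name): name is "scene" or "top" or "wrist"; returns (picture, depth): 420x560x3 uint8, red, green, blue; 420x560 float32, mm along the optical axis (not along the pixel's ray), 0 where there is no reading.
- manip.calibration(name): a dict with "fx", "fy", "cx", "cy" (pixels), "distortion" ([k1, k2, p1, p2, k3] as OpenCV has them; the pictures are not rectified), "R" (3x3) and "t" (3): a world point X has camera coordinates R X + t; the wrist camera has in their place "tool_from_camera" (4x4, takes a point from camera to tool coordinates, whose origin is the TCP and whose axes are the tool frame's). Camera axes: x right, y down, z forward; pixel columns grow to the right and rows downward; lengths in mm; the calibration is good to about 2 mm. A picture is of the moment at which its call begins: read the wrist's pose just before it. calibration takes no time and is no camera call.
- manip.sign_off(): hands the job in, once; it reports no verdict.
The state is a dict: "clock": time; "joints": joint angles; "qd": joint speeds; "effort": joint torques, N m; "eef_pos": TCP position; "eef_rot": TCP orientation; "wrist_force": force on the tool from outside, world axes, zero at the start; "moment": the same for the moment, N m; "finger_gap": finger opening in mm.
Only numpy, scipy, OpenCV 4.12 (cv2) and the standard library are available. Lean on these libraries where they do the work, as an engineer would, in place of code of your own. Each camera call takes 0.05 s, during which the arm holds its last target.

## Working session

There is one attempt and no reset: what is moved stays moved. The work goes in short steps, Python scripts to look and compute and a tool call to move; the robot and the scene stay as the last step left them, time stands still between calls to the robot, and variables do not carry over. Pictures are saved under pics/ and viewed, and the job is handed in when it is done.

Besides the shell and the picture viewer there is one more tool, called after ">>>" as name(argument=value, ...) on one line, values as JSON. arm_command: Moves the arm, as the interface text tells. Its arguments: {"type":"object","properties":{"steps":{"type":"array","items":{"type":"array"}},"force":{"type":"number"}},"required":["steps"]}

```bash
mkdir -p pics; cat > h.py <<'E'
import numpy as np,cv2
from cell import manip
def K(c): return np.array([[c['fx'],0,c['cx']],[0,c['fy'],c['cy']],[0,0,1]]),np.array(c['distortion'])
def w(name,px,z=None,c=None):
    c=c or manip.calibration(name);k,d=K(c)
    p=cv2.undistortPoints(np.array([[px]],float),k,d)[0,0]
    R=np.array(c['R']);t=np.array(c['t'])
    o=-R.T@t; r=R.T@np.array([p[0],p[1],1])
    return o,r
def plane(name,px,z):
    o,r=w(name,px); return o+r*(z-o[2])/r[2]
def dep(name,px,d):
    o,r=w(name,px); return o+r*d
E
python3 - <<'E'
from h import *
print(manip.read_state())
for n in ("scene","top"):
    im,d=manip.camera(n); cv2.imwrite(f"pics/{n}0.png",im[:,:,::-1]); np.save(n+"0.npy",d); np.save(n+"0i.npy",im)
    hsv=cv2.cvtColor(im,cv2.COLOR_RGB2HSV)
    m=((hsv[...,0]<8)|(hsv[...,0]>172))&(hsv[...,1]>140)&(hsv[...,2]>70)
    N,l,s,c=cv2.connectedComponentsWithStats(m.astype(np.uint8))
    for i in range(1,N):
        if s[i,4]>30: print(n,s[i],c[i],dep(n,c[i],d[int(c[i][1]),int(c[i][0])]))
E
```

```text
{'clock': 0.0, 'joints': array([-1.23261007e+00,  3.00481673e-01,  1.52158472e+00,  3.43968722e-07,
        1.32071330e+00, -6.66168870e-02]), 'qd': array([-0.0009046 , -0.0020241 , -0.00132172,  0.0007744 ,  0.00144917,
        0.00106084]), 'effort': array([-1.61739157e-03, -5.31820428e+01, -3.52734804e+01,  7.07103079e-02,
        2.42884067e-02, -1.09568807e-04]), 'eef_pos': array([ 216.5103831 , -505.29993212,  204.87899903]), 'eef_rot': array([-3.14151330e+00,  1.18437976e-03, -1.16599323e+00]), 'wrist_force': array([ 0.22408688, -0.62031701, -0.11569876]), 'moment': array([-0.00378573, -0.02906192, -0.03843241]), 'finger_gap': 94.01452662809693}
scene [260 163  20  31 272] [269.24632353 177.18382353] [512.09455274 -33.98653647 128.84823271]
scene [321 201  25  33 339] [332.88495575 216.40412979] [549.69056005 139.85130894 129.22967099]
scene [391 212  20  19 298] [400.33892617 221.06040268] [626.76350516 291.74071139 240.36101834]
top [113 177  18  18 236] [121.19067797 184.91101695] [617.01243762 287.75456866 239.6655547 ]
top [212 223  18  25 233] [220.91416309 235.78969957] [541.25390668 135.12412555 135.46663195]
top [306 242  12  28 243] [312.16460905 256.20164609] [505.19452689 -36.80072321 138.92670925]
```

View pics/scene0.png

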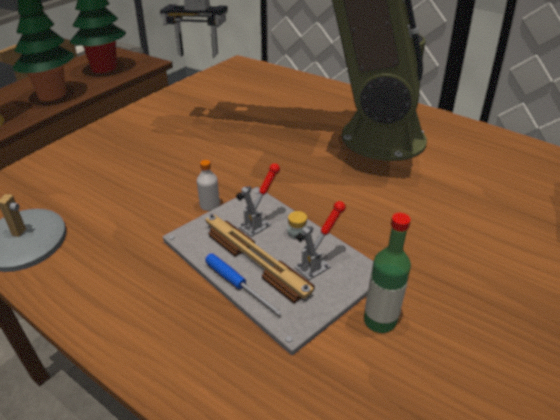

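View pics/top0.png

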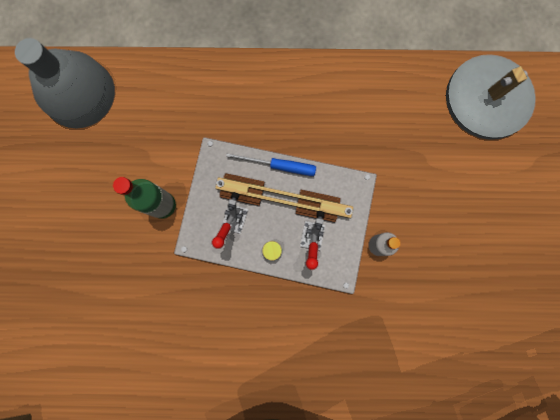

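```bash
python3 - <<'E'
from h import *
for px in [(204,139),(375,175),(355,293),(176,254)]: print("corner",plane("top",px,18))
for n in ("top","scene"):
    im=np.load(n+"0i.npy");d=np.load(n+"0.npy")
    hsv=cv2.cvtColor(im,cv2.COLOR_RGB2HSV)
    m=((hsv[...,0]<8)|(hsv[...,0]>172))&(hsv[...,1]>140)&(hsv[...,2]>70)
    N,l,s,c=cv2.connectedComponentsWithStats(m.astype(np.uint8))
    for i in range(1,N):
        if s[i,4]<30: continue
        ys,xs=np.where(l==i)
        P=np.array([dep(n,(x,y),d[y,x]) for x,y in zip(xs,ys)])
        P=P[(P[:,2]>80)&(P[:,2]<170)]
        if len(P)<50: continue
        mu=P.mean(0);u,sv,vt=np.linalg.svd(P-mu);v=vt[0]*np.sign(vt[0][2])
        print(n,mu.round(),v.round(3),'xy heading to arm',np.degrees(np.arctan2(-v[1],-v[0])), 'top end',(mu+v*((P-mu)@v).max()).round(), 'z range',P[:,2].min(),P[:,2].max())
    # yellow strut
im=np.load("top0i.npy")
cv2.imwrite("pics/topz.png",cv2.resize(im[130:300,170:400,::-1],None,fx=3.4,fy=3.4,interpolation=cv2.INTER_CUBIC))
im=np.load("scene0i.npy")
cv2.imwrite("pics/scz.png",cv2.resize(im[150:345,160:420,::-1],None,fx=3,fy=3,interpolation=cv2.INTER_CUBIC))
E
```

```text
corner [766.19833071 196.97637175  18.        ]
corner [ 687.87745509 -187.22712981   18.        ]
corner [ 429.15438473 -139.5360227    18.        ]
corner [507.26633975 248.7485054   18.        ]
top [542. 135. 134.] [-0.638  0.195  0.745] xy heading to arm -17.024716726551674 top end [525. 140. 153.] z range 93.0070143269694 153.18255658382714
top [506. -37. 134.] [-0.66   0.142  0.737] xy heading to arm -12.154836319601518 top end [488. -34. 153.] z range 102.02150758241669 153.70629692425882
scene [511. -35. 128.] [-0.615  0.127  0.778] xy heading to arm -11.684865393899312 top end [491. -31. 153.] z range 97.86207345020557 152.8074030088709
scene [548. 139. 128.] [-0.607  0.194  0.77 ] xy heading to arm -17.708908529348 top end [529. 145. 153.] z range 99.8270301929789 152.40127240360312
```

View pics/topz.png

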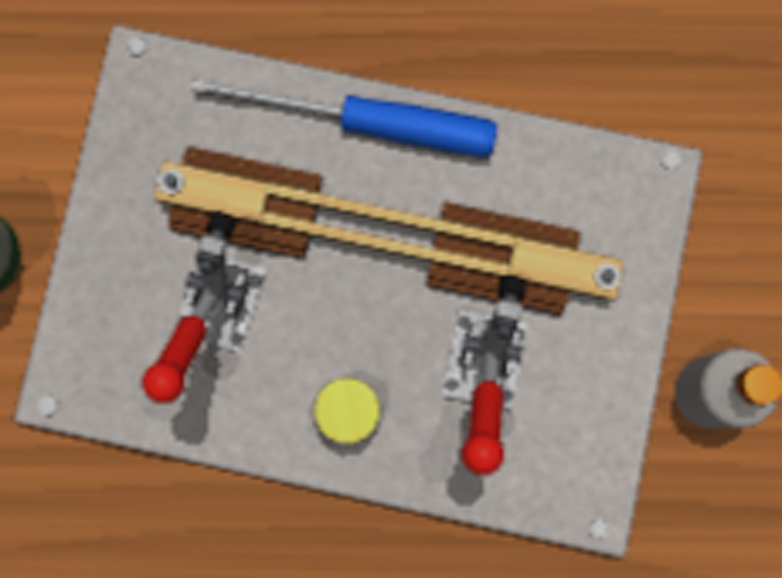

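View pics/scz.png

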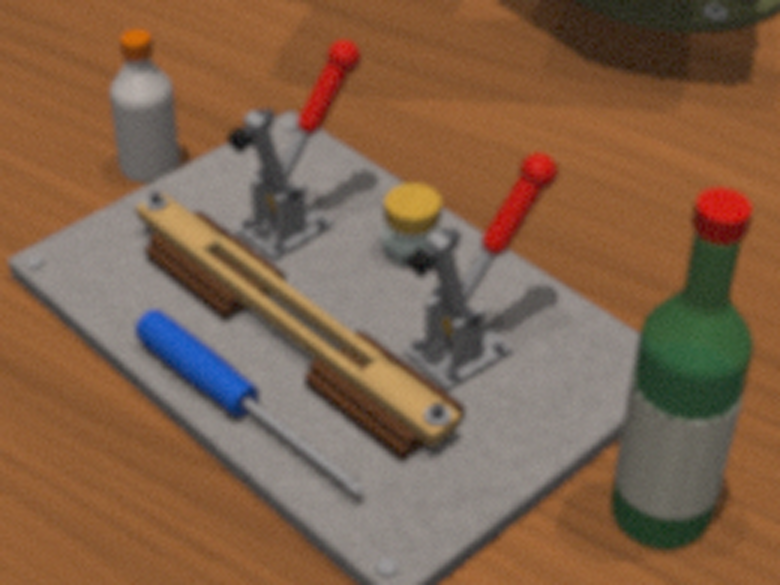

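```bash
python3 - <<'E'
from h import *
for px in [(217.9,242.4),(312.1,263.5)]: print(plane("top",px,141))
# scene zoom ball centres
for px in [(538/3+160,170/3+150),(343/3+160,54/3+150)]: print(plane("scene",px,141))
E
```

```text
[528.49880227 139.5955829  141.        ]
[491.71916035 -36.51625931 141.        ]
[530.71907833 141.81304734 141.        ]
[492.87294318 -34.70699557 141.        ]
```

>>> arm_command(steps=[[0, [0, 0, 0], -0.12], [0, [0, 0, 0], -0.12], [0, [0, 0, 0], -0.12], [0, [0, 0, 0], -0.12], [0, [0, 0, 0], -0.12]], force=20)

```text
clock: 0.52
eef_pos: [216.5, -505.4, 205.1]
eef_rot: [-3.141, 0.001, -0.56]
wrist_force: [0.9, 0.1, -0.5]
finger_gap: 64.0
```

>>> arm_command(steps=[[0, [0, 0, 0], -0.12], [0, [0, 0, 0], -0.12], [0, [0, 0, 0], -0.12], [0, [0, 0, 0], 0], [0, [0, 0, 0], 0]])

```text
clock: 0.93
eef_pos: [216.6, -505.5, 205.2]
eef_rot: [-3.141, 0.0, -0.21]
wrist_force: [0.0, 0.2, 0.0]
finger_gap: 30.5
```

>>> arm_command(steps=[[0, [0.78, -3.45, 0], 0], [0, [0.78, -3.45, 0], 0], [0, [0.78, -3.45, 0], 0], [0, [0.78, -3.45, 0], 0], [0, [0.78, -3.45, 0], 0]])

```text
clock: 1.35
eef_pos: [290.3, -343.1, 205.3]
eef_rot: [-3.142, 0.0, -0.211]
wrist_force: [1.3, -1.1, 0.7]
finger_gap: 0.8
```

>>> arm_command(steps=[[0, [0.78, -3.45, 0], 0], [0, [0.78, -3.45, 0], 0], [0, [0.78, -3.45, 0], 0], [0, [0.78, -3.45, 0], 0], [0, [0.78, -3.45, 0], 0]])

```text
clock: 1.77
eef_pos: [363.8, -182.1, 205.6]
eef_rot: [3.141, -0.0, -0.211]
wrist_force: [1.1, -0.9, -0.0]
finger_gap: 0.5
```

>>> arm_command(steps=[[0, [0.78, -3.45, 0], 0], [0, [0.78, -3.45, 0], 0], [0, [0.78, -3.45, 0], 0], [0, [0.78, -3.45, 0], 0], [0, [0.78, -3.45, 0], 0]])

```text
clock: 2.18
eef_pos: [437.3, -21.1, 205.6]
eef_rot: [3.142, -0.0, -0.211]
wrist_force: [0.3, -0.1, -0.6]
finger_gap: 0.6
```

>>> arm_command(steps=[[0, [0, 0, 0], 0], [0, [0, 0, 0], 0], [0, [0, 0, 0], 0]])

```text
clock: 2.43
eef_pos: [436.7, -23.2, 205.3]
eef_rot: [3.141, 0.0, -0.208]
wrist_force: [0.0, -0.8, 0.1]
finger_gap: 0.6
```

>>> arm_command(steps=[[0, [0, 0, 2.5], 0], [0, [0, 0, 2.5], 0], [0, [0, 0, 2.5], 0], [0, [0, 0, 0], 0], [0, [0, 0, 0], 0]])

```text
clock: 2.85
eef_pos: [436.5, -23.9, 130.5]
eef_rot: [3.141, 0.002, -0.209]
wrist_force: [0.1, 1.1, 1.1]
finger_gap: 0.4
```

```bash
python3 - <<'E'
from h import *
for n in ("scene","top"):
    im,d=manip.camera(n)
    c=im[100:310,180:460] if n=="scene" else im[170:330,200:420]
    cv2.imwrite(f"pics/{n}1.png",cv2.resize(c[:,:,::-1],None,fx=2.7,fy=2.7,interpolation=cv2.INTER_CUBIC))
E
```

```text
(no output)
```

View pics/scene1.png

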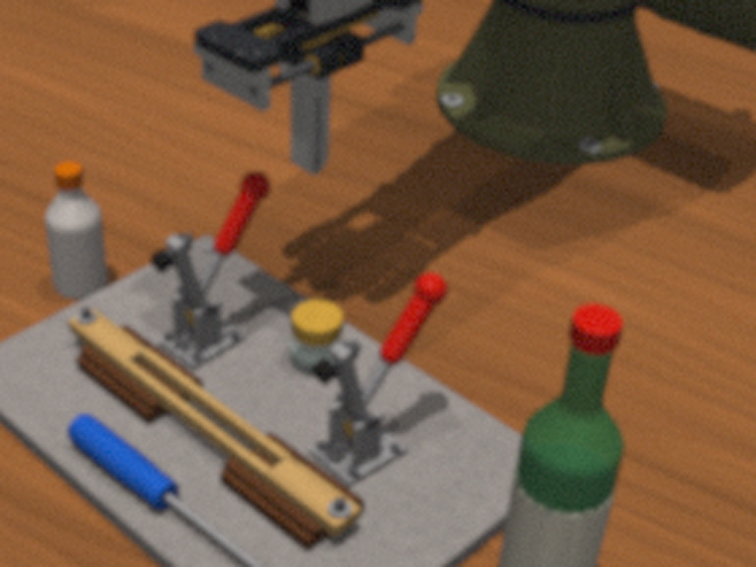

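View pics/top1.png

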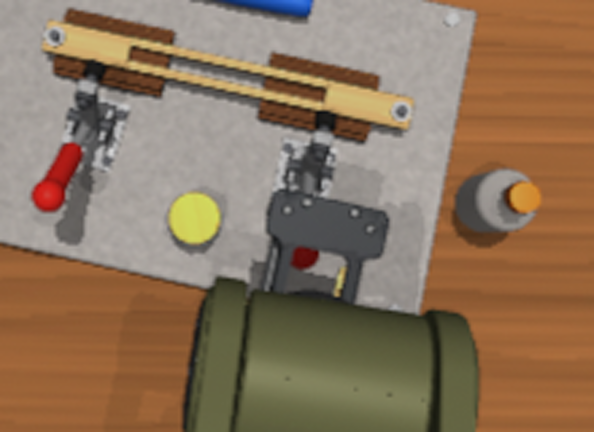

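>>> arm_command(steps=[[0, [1.0, 0, 0], 0], [0, [1.0, 0, 0], 0], [0, [1.0, 0, 0], 0], [0, [1.0, 0, 0], 0], [0, [0, 0, 0], 0]])

```text
clock: 3.37
eef_pos: [473.8, -30.8, 133.8]
eef_rot: [3.141, 0.008, -0.207]
wrist_force: [-45.3, 8.2, 45.6]
finger_gap: 0.5
```

>>> arm_command(steps=[[0, [-0.7, 0, 0], 0], [0, [-0.7, 0, 0], 0], [0, [0, 0, 1.0], 0], [0, [0, 0, 0], 0], [0, [0, 0, 0], 0]])

```text
clock: 3.78
eef_pos: [462.6, -28.4, 120.3]
eef_rot: [3.142, 0.0, -0.206]
wrist_force: [-0.2, 0.4, -0.1]
finger_gap: 0.8
```

```bash
python3 - <<'E'
from h import *
for n in ("scene","wrist"):
    im,d=manip.camera(n)
    c=im[100:310,180:460] if n=="scene" else im
    cv2.imwrite(f"pics/{n}2.png",cv2.resize(c[:,:,::-1],None,fx=2.7 if n=="scene" else 1,fy=2.7 if n=="scene" else 1,interpolation=cv2.INTER_CUBIC))
E
```

```text
(no output)
```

View pics/scene2.png

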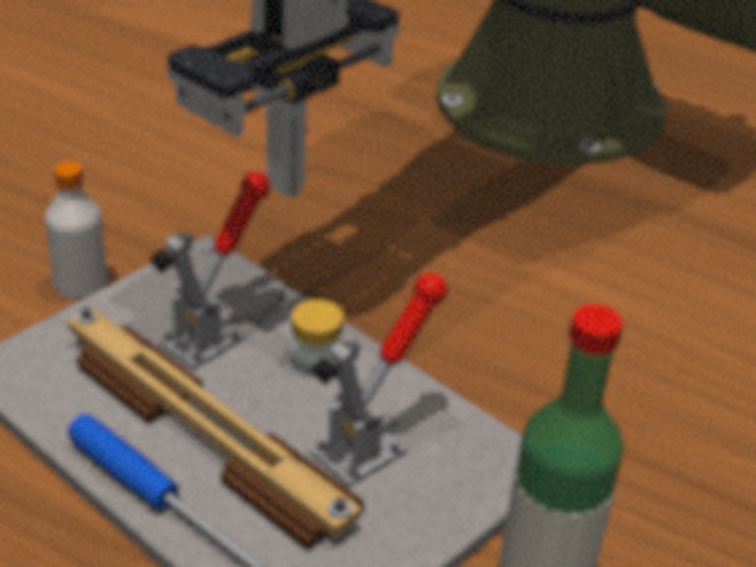

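View pics/wrist2.png

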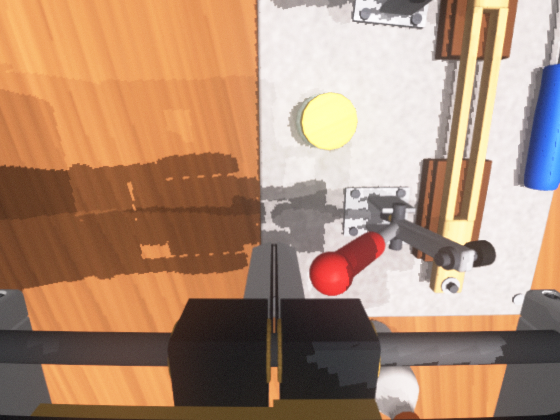

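>>> arm_command(steps=[[0, [0.6, 0, -0.2], 0], [0, [0.7, 0, -0.6], 0], [0, [0.7, 0, -0.55], 0], [0, [0.75, 0, -0.5], 0]])

```text
clock: 4.22
eef_pos: [489.7, -33.8, 139.4]
eef_rot: [-3.141, 0.002, -0.206]
wrist_force: [-4.4, 2.1, -0.8]
finger_gap: 0.6
```

>>> arm_command(steps=[[0, [0.8, 0, -0.4], 0], [0, [0.8, 0, -0.35], 0], [0, [0.8, 0, -0.25], 0]])

```text
clock: 4.47
eef_pos: [513.7, -38.8, 149.9]
eef_rot: [-3.141, 0.0, -0.206]
wrist_force: [-2.5, 0.9, 3.1]
finger_gap: 0.8
```

>>> arm_command(steps=[[0, [0.8, 0, -0.2], 0], [0, [0.8, 0, -0.1], 0], [0, [0.8, 0, 0], 0]])

```text
clock: 4.72
eef_pos: [537.4, -43.9, 152.2]
eef_rot: [-3.142, -0.001, -0.206]
wrist_force: [0.2, 0.2, 0.2]
finger_gap: 0.5
```

Force is gone; back up and look.

>>> arm_command(steps=[[0, [-1, 0, 0], 0], [0, [-1, 0, -1.5], 0], [0, [0, 0, -3], 0], [0, [0, 0, -1], 0], [0, [0, 0, 0], 0]])

```text
clock: 5.13
eef_pos: [518.2, -39.9, 209.3]
eef_rot: [-3.141, -0.005, -0.206]
wrist_force: [0.6, -0.1, -0.3]
finger_gap: 0.3
```

```bash
python3 - <<'E'
from h import *
print(manip.read_state()['eef_pos'])
for n in ("scene",):
    im,d=manip.camera(n)
    c=im[100:310,180:460]
    cv2.imwrite(f"pics/{n}3.png",cv2.resize(c[:,:,::-1],None,fx=2.7,fy=2.7,interpolation=cv2.INTER_CUBIC))
E
```

```text
[518.21840902 -39.87448431 209.28785382]
```

View pics/scene3.png

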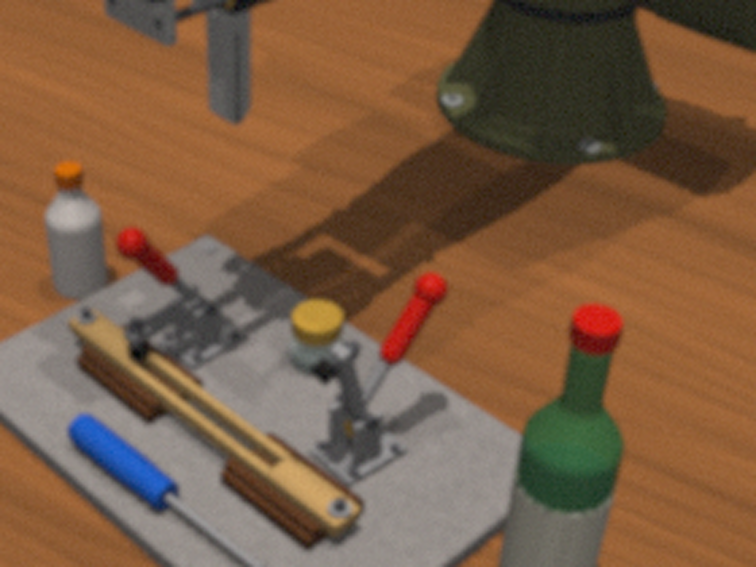

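>>> arm_command(steps=[[0, [0, 0, 0], 0.095], [0, [-2.2, -3.5, 0], 0], [0, [-2.2, -3.5, 0], 0], [0, [-2.2, -3.5, 0], 0], [0, [-2.2, -3.5, 0], 0]])

```text
clock: 5.6
eef_pos: [473.3, 121.6, 205.2]
eef_rot: [3.141, 0.002, -0.302]
wrist_force: [0.4, -0.1, -0.1]
finger_gap: 0.2
```

>>> arm_command(steps=[[0, [0, -3.6, 0], 0], [0, [0, 0, 0], 0], [0, [0, 0, 0], 0]])

```text
clock: 5.85
eef_pos: [484.6, 155.7, 205.1]
eef_rot: [3.14, 0.002, -0.298]
wrist_force: [1.0, -0.4, -0.5]
finger_gap: 0.7
```

>>> arm_command(steps=[[0, [0, 0, 2.8], 0], [0, [0, 0, 2.8], 0], [0, [0, 0, 2.9], 0], [0, [0.8, 0, 0], 0], [0, [0.8, 0, 0], 0]])

```text
clock: 6.27
eef_pos: [500.3, 148.6, 121.2]
eef_rot: [3.14, 0.002, -0.302]
wrist_force: [1.1, 0.5, 0.6]
finger_gap: 0.6
```

>>> arm_command(steps=[[0, [0, 0, 0], 0], [0, [0, 0, 0], 0]])

```text
clock: 6.43
eef_pos: [501.4, 149.3, 123.4]
eef_rot: [-3.141, -0.002, -0.302]
wrist_force: [0.6, 0.9, -1.2]
finger_gap: 0.4
```

>>> arm_command(steps=[[0, [0.6, 0, -0.2], 0], [0, [0.7, 0, -0.6], 0], [0, [0.7, 0, -0.55], 0], [0, [0.75, 0, -0.5], 0]])

```text
clock: 6.77
eef_pos: [526.6, 141.9, 141.6]
eef_rot: [-3.141, 0.001, -0.301]
wrist_force: [-2.4, 2.7, -1.5]
finger_gap: 0.3
```

>>> arm_command(steps=[[0, [0.8, 0, -0.4], 0], [0, [0.8, 0, -0.35], 0], [0, [0.8, 0, -0.25], 0]])

```text
clock: 7.02
eef_pos: [550.2, 134.7, 152.1]
eef_rot: [-3.141, -0.001, -0.301]
wrist_force: [-2.9, 2.5, 3.0]
finger_gap: 0.5
```

>>> arm_command(steps=[[0, [0.8, 0, -0.2], 0], [0, [0.8, 0, -0.1], 0], [0, [0.8, 0, 0], 0]])

```text
clock: 7.27
eef_pos: [573.3, 127.1, 153.9]
eef_rot: [-3.141, -0.001, -0.301]
wrist_force: [0.2, -0.3, 0.3]
finger_gap: 0.4
```

>>> arm_command(steps=[[0, [-1, 0, 0], 0], [0, [-1, 0, -1.5], 0], [0, [0, 0, -3], 0], [0, [0, 0, -2], 0], [0, [-3, 0, 0], 0]])

```text
clock: 7.68
eef_pos: [528.3, 141.4, 222.2]
eef_rot: [-3.139, -0.006, -0.303]
wrist_force: [-0.7, 0.5, 1.0]
finger_gap: 0.4
```

>>> arm_command(steps=[[0, [-4, 0, 0], 0], [0, [-4, 0, 0], 0], [0, [0, 0, 0], 0], [0, [0, 0, 0], 0]])

```text
clock: 8.02
eef_pos: [447.7, 166.3, 219.0]
eef_rot: [-3.141, -0.001, -0.3]
wrist_force: [0.2, -0.7, 0.0]
finger_gap: 0.2
```

```bash
python3 - <<'E'
from h import *
for n in ("scene","top"):
    im,d=manip.camera(n)
    c=im[100:310,180:460] if n=="scene" else im[130:300,170:400]
    cv2.imwrite(f"pics/{n}4.png",cv2.resize(c[:,:,::-1],None,fx=2.7 if n=="scene" else 3.4,fy=2.7 if n=="scene" else 3.4,interpolation=cv2.INTER_CUBIC))
E
```

```text
(no output)
```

View pics/scene4.png

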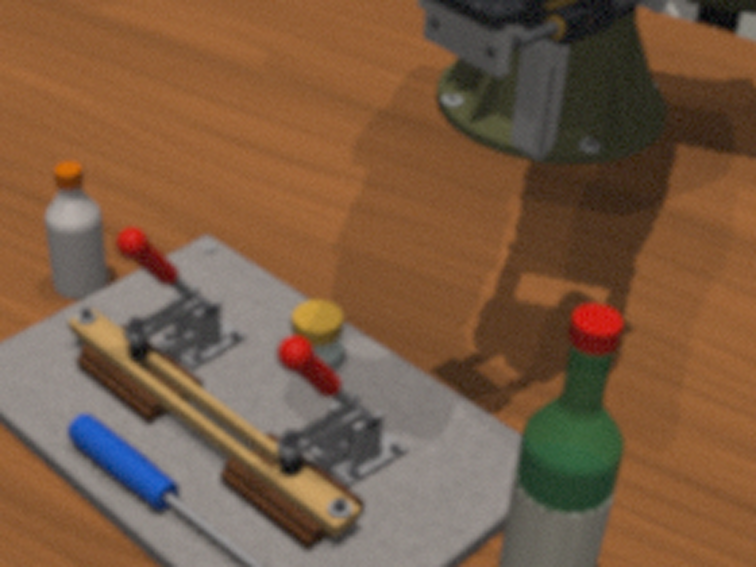

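View pics/top4.png

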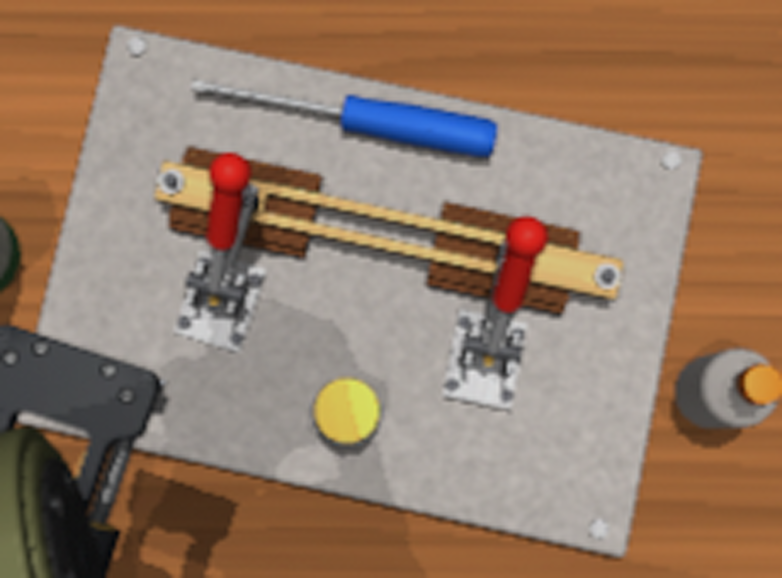

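Both clamps are shut: the balls are at (230,173) and (526,237) in the top view, beyond their pivots, and in the scene view both pads sit on the wood. The arm's screws are still at (172,181) and (607,275), the same pixels as before, and the bystanders haven't moved.

```bash
python3 -c "
from cell import manip
print(manip.read_state()['wrist_force']);print(manip.sign_off())"
```

```text
[ 0.34512624 -0.7434357   0.33330067]
the job is handed in; nothing more can be done
None
```

Both toggle clamps are shut, and I handed the job in at about 8 s. I pushed each red handle over past upright with the closed fingers, right clamp first, then left, and then pulled the arm back clear.

- **Last checks:** in the final scene and top pictures both handles lean over the wooden arm and both pads are on it. The arm's end screws are at the same pixels as at the start. The bottles, jar and screwdriver look unmoved. The wrist force was near zero with the robot touching nothing. I judged the closing from the pictures; I did not measure the lever angles.
- **One thing went wrong:** my first straight push on the right handle jammed by friction, at about 45 N in each of two axes (roughly 65 N in all) against the 120 N wrist limit. It pressed through the fingertips. I backed off, then followed the ball's arc, and after that both handles went over with no reading above about 5 N.

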